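# Make up two fluid-mechanics practical kits

### The job

Make up the two kits for the next practical: the brass weight and the red-knobbed valve go in the blue tray, the steel weight and the white nozzle in the grey tray. In each tray stand the weight upright in the compartment with the black pad and the other part upright in the bare compartment. Leave the black weight and the yellow-knobbed valve standing where they are.

Things in the scene. Friction and masses are not known exactly. Their poses are not given: they have to be found in the camera images.
- brass_weight: brass-coloured weight: a brass disc 52 mm across and 28 mm high with a thin neck (16 mm) and a grip knob on top, 28 mm across, from 38 to 58 mm above its underside; about 0.45 kg, round about z. Origin: centre of the underside; z up. It stands loose on the bench among the stock.
- steel_weight: bright steel weight: a steel disc 52 mm across and 28 mm high with a thin neck (16 mm) and a grip knob on top, 28 mm across, from 38 to 58 mm above its underside; about 0.45 kg, round about z. Origin: centre of the underside; z up. It stands loose on the bench among the stock.
- black_weight: black weight: a black disc 52 mm across and 28 mm high with a thin neck (16 mm) and a grip knob on top, 28 mm across, from 38 to 58 mm above its underside; about 0.45 kg, round about z. Origin: centre of the underside; z up. It stands loose on the bench among the stock. A spare, to be left alone.
- red_valve: valve with a red hand knob: round steel foot 52 mm across and 6 mm thick, black body 34 mm across up to 32 mm, brass ports along its x axis (48 mm end to end, 20 mm thick, 19 mm up), a thin stem and a round red knob, 32 mm across, 38 to 58 mm above its underside; 0.2 kg. Origin: centre of the underside; z up. Stands loose on the bench.
- yellow_valve: valve with a yellow hand knob: round steel foot 52 mm across and 6 mm thick, black body 34 mm across up to 32 mm, brass ports along its x axis (48 mm end to end, 20 mm thick, 19 mm up), a thin stem and a round yellow knob, 32 mm across, 38 to 58 mm above its underside; 0.2 kg. Origin: centre of the underside; z up. Stands loose on the bench. A spare, to be left alone.
- nozzle: white nozzle: round flange 52 mm across and 8 mm thick, a cone above it narrowing from 38 to 26 mm at 34 mm height, then a straight round spout, 26 mm across, from 34 to 58 mm above its underside; about 0.15 kg, round about z. Origin: centre of the underside; z up. It stands loose on the bench among the stock.
- blue_tray: Blue tray, loose (0.6 kg), 175 x 90 mm, 18 mm high, walls and floor 5 mm thick, open on top; a cross wall makes two compartments, each 80 x 80 mm inside. Origin: centre of its underside; x along its length, z up. The one with the round black pad (62 mm, flush with the floor) is centred at x = +42.5 mm, the bare one at x = -42.5 mm, both y = 0. It may lie at any yaw.
- grey_tray: Grey tray, loose (0.6 kg), 175 x 90 mm, 18 mm high, walls and floor 5 mm thick, open on top; a cross wall makes two compartments, each 80 x 80 mm inside. Origin: centre of its underside; x along its length, z up. The one with the round black pad (62 mm, flush with the floor) is centred at x = +42.5 mm, the bare one at x = -42.5 mm, both y = 0. It may lie at any yaw.

How it is judged:
At the end, for the whole second after the job is handed in: Each of the four parts stands in its own compartment, within 16 mm of its centre along each tray axis, foot on the floor (5 mm), within 0.1 rad of upright, at rest; trays flat on the bench and at rest; black weight and yellow valve upright within 20 mm of their start (x of brass_weight in the frame of blue_tray between 0.0265 and 0.0585 m and y of brass_weight in the frame of blue_tray between -0.016 and 0.016 m and z of each of brass_weight, red_valve in the frame of blue_tray below 0.01 m and angle between each of brass_weight, red_valve, steel_weight, nozzle, black_weight, yellow_valve's own z axis and vertical below 0.1 rad and linear speed of each of brass_weight, red_valve, steel_weight, nozzle, blue_tray, grey_tray below 0.02 m/s and angular speed of each of brass_weight, red_valve, steel_weight, nozzle below 0.2 rad/s and x of red_valve in the frame of blue_tray between -0.0585 and -0.0265 m and y of red_valve in the frame of blue_tray between -0.016 and 0.016 m and x of steel_weight in the frame of grey_tray between 0.0265 and 0.0585 m and y of steel_weight in the frame of grey_tray between -0.016 and 0.016 m and z of each of steel_weight, nozzle in the frame of grey_tray below 0.01 m and x of nozzle in the frame of grey_tray between -0.0585 and -0.0265 m and y of nozzle in the frame of grey_tray between -0.016 and 0.016 m and angle between each of blue_tray, grey_tray's own z axis and vertical below 0.05 rad and height (world z) of each of blue_tray, grey_tray below 0.006 m and distance of each of black_weight, yellow_valve from where it was at the start of the episode below 0.02 m); the robot touches nothing.
It fails at once if a spare (black weight or yellow valve) is moved more than 20 mm or tipped over (distance of any of black_weight, yellow_valve from where it was at the start of the episode above 0.02 m or angle between any of black_weight, yellow_valve's own z axis and vertical above 0.35 rad).
It also fails if it takes over 96 s, if anything falls off the work surface, if the arm or the gripper's body presses on something with over 40 N, if the wrist force passes 120 N, or if a joint passes its speed limit or range.

### The arm

A 6-joint arm with a two-finger parallel gripper is mounted at the origin on the work surface. World frame = base frame: x ahead of the robot, y to its left, z up, the work surface at z = 0. Lengths are in m, angles in rad, forces in N, time in s.
With the tool pointing down it reaches from about 0.35 to 0.975 m from the base axis. Payload 4.9 kg.
Tool frame: the origin (TCP) lies at the very end of the fingers, on their centre line; the grasp point (between the pads) lies 19 mm behind it; x points along the fingers, y is the direction in which the jaws open and shut, and the axes are right-handed (so a half turn about x gives the same grasp; the last joint's range is limited). The gripper opens to 85 mm and grips with 20 to 120 N. Pads are 22 mm wide; open, the fingers measure 114 mm over their backs; the gripper's body (76 mm by 85 mm) begins 54 mm behind the grasp point. The pads swing forward as they close: fully open they stand 13 mm farther back than shut.
Start: joints at [0.988, 0.053, 1.613, -0, 1.476, -0.119], TCP at [0.28, 0.559, 0.204] pointing down, gripper open.
Joint ranges: [-3.01, 3.01], [-1.01, 2.22], [0.06, 2.58], [-1.02, 4.17], [0.09, 2.62], [-3.14, 3.14]. Speed limits (rad/s): [2.57, 2.57, 3.14, 3.14, 3.14, 3.14].

### API

Orientations are given as a rotation vector (axis times angle).
In Python, from station import ctrl, get_image, calibration, finish_job, search_frame, cut_out, mark_of gives the robot as it stands. The module is installed in compiled form; this text tells all that it offers.
- The arm moves only by the tool arm_command, never from a script. Its argument "plan" is a list that holds one entry, the list of rows, each a list of 7 numbers: the shift along the tool's x, y, z in m, then the turn, a rotation vector about the tool's x, y, z in degrees, then the finger opening in m, from 0 to 0.0854. A call has 1 to 20 rows; each row shifts and turns the pose as measured when the row begins, along the tool's axes as they then stand; what a row does not reach is not made up. A row lasts 1/12 s, in which the tool goes at most 41.7 mm and 7.16 degrees, less where a joint would pass 70% of its speed; a pose out of reach is approached as far as the arm can. A call with a gripper value outside its range is refused whole. The fingers move at their own pace and stop on an object; "squeeze" is the grip in N (left out, the last holds). Time passes only in rows, so rows that do not move let the fingers close. It gives the time, the measured TCP pose, the force and the opening at its end, in the units of the state.
- ctrl.get_obs(): the state, without advancing time (a new reading comes with each control period).
- get_image(name): name is "scene" or "top" or "wrist"; returns the picture (384x512x3 uint8, red, green, blue); there is no depth.
- calibration(name): a dict with "fx", "fy", "cx", "cy" (pixels), "cam_to_world" (4x4, takes a point from camera to world coordinates); the wrist camera has in their place "hand_eye" (4x4, takes a point from camera to tool coordinates, whose origin is the TCP and whose axes are the tool frame's). Camera axes: x right, y down, z forward; pixel columns grow to the right and rows downward; lengths in m; the calibration is good to about 2 mm. A picture is of the moment at which its call begins: read the wrist's pose just before it. calibration takes no time and is no camera call.
- finish_job(): hands the job in, once; it reports no verdict.
Trained networks look in the newest picture that a camera, given by its name, has taken for a name from the list of things; names that differ only in an ending like _2 or _b are one class to them, and where a whole thing is asked for, a point or a joint stands for the part that bears it (a point fixed in the world has none). Each returns a list of dicts, best first, with "conf" (0 to 1); they miss things now and then, are a little off and sometimes report something else, mostly with a low value. They report only what shows in the picture. A call takes as long as a camera call.
- search_frame(camera, thing): "at" ([x, y, z] in m, in the coordinates of the camera as it stood for that picture, good to about 4 mm: the middle of the surface that is visible of it).
- cut_out(camera, thing): "mask" (384x512 bool, what is visible of it).
- mark_of(camera, thing): "at" ([x, y, z] in m, in the coordinates of the camera as it stood for that picture, good to about 4 mm: a listed point, or the origin of a listed thing).
The state is a dict: "t": time; "q": joint angles; "dq": joint speeds; "effort": joint torques, N m; "tool_pos": TCP position; "tool_rot": TCP orientation; "contact_force": force on the tool from outside, world axes, zero at the start; "wrist_torque": the same for the moment, N m; "opening": finger opening in m.
Only numpy, scipy, OpenCV 4.12 (cv2) and the standard library are available. Lean on these libraries where they do the work, as an engineer would, in place of code of your own. Each camera call takes 0.05 s, during which the arm holds its last target. There are 200 camera calls.

## Working session

There is one attempt and no reset: what is moved stays moved. The work goes in short steps, Python scripts to look and compute and a tool call to move; the robot and the scene stay as the last step left them, time stands still between calls to the robot, and variables do not carry over. Pictures are saved under pics/ and viewed, about 12 in all and at most 16, crops included, and the job is handed in when it is done.

Besides the shell and the picture viewer there is one more tool, called after ">>>" in YAML: its name, and indented under it one key for each argument. arm_command: Moves the arm, as the interface text tells. Its arguments: {"type":"object","properties":{"plan":{"type":"array","items":{"type":"array","items":{"type":"array","items":{"type":"number"}}}},"squeeze":{"type":"number"}},"required":["plan"]}

```bash
mkdir -p pics
cat > h.py <<'E'
import numpy as np, cv2
from scipy.spatial.transform import Rotation as R
from station import *
def T(cam):
    c=calibration(cam)
    if cam!='wrist': return c, np.array(c['cam_to_world'])
    o=ctrl.get_obs(); M=np.eye(4); M[:3,:3]=R.from_rotvec(o['tool_rot']).as_matrix(); M[:3,3]=o['tool_pos']
    return c, M@np.array(c['hand_eye'])
def w(M,p): return (M@np.r_[p,1])[:3]
def save(cam,n,im=None):
    im=get_image(cam) if im is None else im
    cv2.imwrite(f'pics/{n}.png',im[:,:,::-1]); return im
def px2w(c,M,u,v,z):
    d=M[:3,:3]@np.array([(u-c['cx'])/c['fx'],(v-c['cy'])/c['fy'],1]); o=M[:3,3]
    return o+d*(z-o[2])/d[2]
E
python3 - <<'E'
from h import *
np.set_printoptions(precision=3,suppress=True)
a=save('top','top0'); b=save('scene','scene0')
cv2.imwrite('pics/both.png',np.vstack([cv2.resize(a,(512,384)),]) [:,:,::-1])
o=ctrl.get_obs(); print(o); print(R.from_rotvec(o['tool_rot']).as_matrix()); print(calibration('wrist'))
for cam in ['top','scene']:
    c,M=T(cam); print(cam,M[:3,3],c['fx'])
    for n in ['brass_weight','steel_weight','black_weight','red_valve','yellow_valve','nozzle','blue_tray','grey_tray']:
        for d in mark_of(cam,n)[:3]: print(n,round(d['conf'],2),w(M,d['at']))
E
```

```text
{'t': 0.1, 'q': array([ 0.988,  0.053,  1.614, -0.   ,  1.476, -0.119]), 'dq': array([ 0.001, -0.001, -0.002,  0.   ,  0.   ,  0.001]), 'effort': array([  0.001, -39.49 , -37.136,  -0.   ,   0.004,  -0.   ]), 'tool_pos': array([0.279, 0.558, 0.202]), 'tool_rot': array([ 0.362,  1.541, -0.365]), 'contact_force': array([ 0.156,  0.062, -0.171]), 'wrist_torque': array([-0.009, -0.004, -0.004]), 'opening': 0.08531883242578922}
[[-0.001  0.447  0.894]
 [-0.002  0.894 -0.447]
 [-1.    -0.002 -0.   ]]
{'fx': 304.69528169544856, 'fy': 304.69528169544856, 'cx': 247.42003584028222, 'cy': 192.23556598457432, 'hand_eye': array([[ 0.001, -0.314,  0.949, -0.172],
       [ 1.   , -0.   , -0.001,  0.   ],
       [ 0.   ,  0.949,  0.314, -0.081],
       [ 0.   ,  0.   ,  0.   ,  1.   ]])}
top [0.491 0.011 0.919] 347.07769395659034
brass_weight 0.75 [0.477 0.129 0.002]
steel_weight 0.79 [ 0.609  0.126 -0.001]
steel_weight 0.62 [0.479 0.131 0.002]
black_weight 0.62 [ 0.48   0.006 -0.001]
red_valve 0.58 [ 0.463 -0.133 -0.   ]
yellow_valve 0.77 [ 0.613 -0.003 -0.002]
blue_tray 0.96 [ 0.496  0.339 -0.001]
grey_tray 0.9 [ 0.488 -0.314 -0.002]
scene [0.889 0.295 0.735] 378.2110510308186
brass_weight 0.81 [0.488 0.133 0.002]
steel_weight 0.74 [ 0.616  0.126 -0.002]
black_weight 0.87 [ 0.484  0.001 -0.001]
red_valve 0.84 [ 0.46  -0.126 -0.   ]
yellow_valve 0.72 [ 0.615 -0.001 -0.002]
nozzle 0.77 [ 0.63  -0.118  0.001]
blue_tray 0.85 [ 0.499  0.335 -0.   ]
grey_tray 0.74 [ 0.493 -0.319  0.   ]
grey_tray 0.26 [ 0.5    0.333 -0.001]
```

View pics/top0.png

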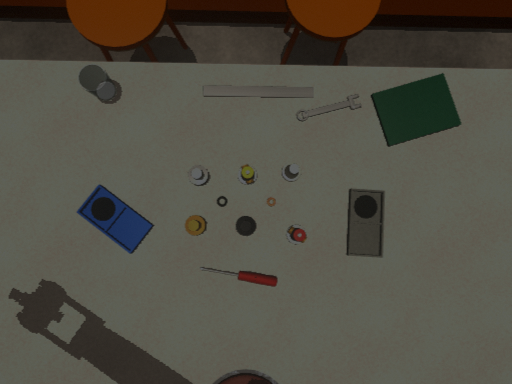

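View pics/scene0.png

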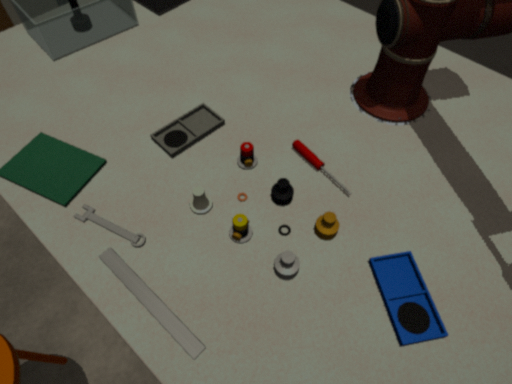

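Top view: stock stands in a roughly 130 mm grid at x≈0.48/0.61. The pad ends are blue (104,208) and grey (366,207), with bare ends at (127,231) and (365,238). I'll square the tool to the world axes first, so that tool y = world y and tool z = world x.

>>> arm_command:
  plan:
    - [[0,0,0,-6.7,0,0,0.07],[0,0,0,-6.7,0,0,0.07],[0,0,0,-6.7,0,0,0.07],[0,0,0,-6.7,0,0,0.07],[0,0,0,0,0,0,0.07],[0,-0.035,0.015,0,0,0,0.07],[0,-0.035,0.015,0,0,0,0.07],[0,-0.035,0.015,0,0,0,0.07],[0,-0.035,0.015,0,0,0,0.07],[0,-0.035,0.015,0,0,0,0.07],[0,-0.035,0.015,0,0,0,0.07],[0,-0.035,0.015,0,0,0,0.07],[0,-0.035,0.015,0,0,0,0.07],[0,0,0,0,0,0,0.07],[0,0,0,0,0,0,0.07]]

```text
t: 2.15
tool_pos: [0.4086, 0.2703, 0.2033]
tool_rot: [0.003, 1.567, -0.001]
contact_force: [-0.4, 0.8, 0.1]
opening: 0.0697
```

```bash
cat >> h.py <<'E'
np.set_printoptions(precision=4,suppress=True)
def tray(cam,n):
    "pose from mask (outline at rim height), sign of x from network mark offset is not used: yaw mod pi"
    c,M=T(cam); ds=cut_out(cam,n)
    if not ds: return None
    m=ds[0]['mask']; k,_=cv2.findContours(m.astype('uint8'),0,1); k=max(k,key=cv2.contourArea)[:,0]
    P=np.array([px2w(c,M,u,v,.018)[:2] for u,v in k],'f4')
    (x,y),(a,b),th=cv2.minAreaRect(P*1000)
    if a<b: a,b,th=b,a,th+90
    return ds[0]['conf'],np.array([x,y])/1e3,(a,b),th%180
def look(things,cam='wrist',name=None):
    c,M=T(cam); im=get_image(cam)
    if name: save(cam,name,im)
    for n in things:
        for d in mark_of(cam,n)[:2]: print(n,round(d['conf'],2),w(M,d['at']))
        if 'tray' in n: print('  rect',tray(cam,n))
E
python3 - <<'E'
from h import *
look(['blue_tray','brass_weight','steel_weight'],name='w1')
get_image('top'); print(tray('top','blue_tray'),tray('top','grey_tray'))
get_image('scene'); print(tray('scene','blue_tray'),tray('scene','grey_tray'))
E
```

```text
blue_tray 0.82 [0.4948 0.3373 0.0011]
  rect (0.88, array([0.4948, 0.3407]), (179.88983154296875, 93.11249542236328), 53.73714828491211)
brass_weight 0.77 [0.4822 0.1332 0.0027]
(0.58, array([0.4965, 0.3357]), (178.47499084472656, 94.33380889892578), 53.294349670410156) (0.78, array([ 0.4885, -0.3118]), (176.3095703125, 95.0976333618164), 176.55606842041016)
(0.59, array([0.5014, 0.3376]), (180.35397338867188, 98.68550109863281), 53.118587493896484) (0.55, array([ 0.4956, -0.3082]), (182.80905151367188, 110.52670288085938), 176.62078857421875)
```

View pics/w1.png

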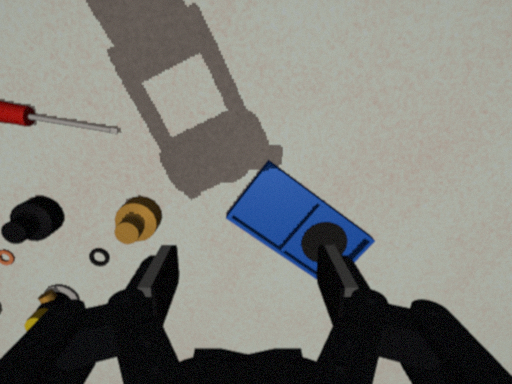

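>>> arm_command:
  plan:
    - [[0,-0.035,0.018,0,0,0,0.07],[0,-0.035,0.018,0,0,0,0.07],[0,-0.035,0.018,0,0,0,0.07],[0,-0.033,0.018,0,0,0,0.07],[0,0,0,0,0,0,0.07],[0.025,0,0,0,0,0,0.07],[0.025,0,0,0,0,0,0.07],[0.025,0,0,0,0,0,0.07],[0,0,0,0,0,0,0.07],[0,0,0,0,0,0,0.07]]

```text
t: 3.53
tool_pos: [0.4853, 0.1331, 0.1289]
tool_rot: [-0.005, 1.561, 0.011]
contact_force: [-0.5, 0.8, 0.9]
opening: 0.0701
```

Run:
```python
from h import *
look(['brass_weight','steel_weight','black_weight'],name='w2')
```

```text
brass_weight 0.62 [0.4842 0.1297 0.0014]
steel_weight 0.96 [0.609  0.1275 0.0039]
black_weight 0.7 [ 0.4844 -0.0006  0.0042]
```

View pics/w2.png

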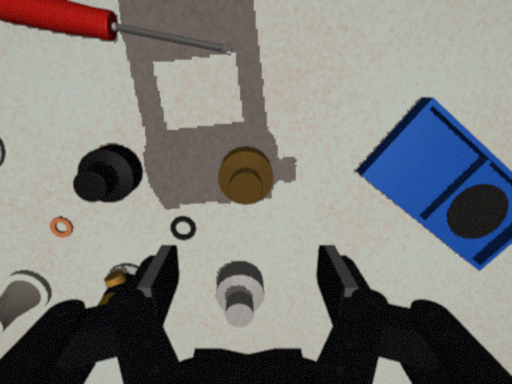

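>>> arm_command:
  plan:
    - [[0.025,-0.001,-0.001,0,0,0,0.06],[0.025,-0.001,-0.001,0,0,0,0.06],[0.025,0,0,0,0,0,0.06],[0.017,0,0,0,0,0,0.06],[0,0,0,0,0,0,0.06],[0,0,0,0,0,0,0.06],[0,0,0,0,0,0,0.02],[0,0,0,0,0,0,0.02],[0,0,0,0,0,0,0.02],[0,0,0,0,0,0,0.02],[0,0,0,0,0,0,0.02],[0,0,0,0,0,0,0.02]]
  squeeze: 60

```text
t: 4.73
tool_pos: [0.501, 0.1349, 0.0572]
tool_rot: [-0.004, 1.522, 0.016]
contact_force: [0.0, -0.6, 1.3]
opening: 0.0198
```

Run:
```python
from h import *
o=ctrl.get_obs(); print(o['q'],o['dq'],o['tool_pos'],o['tool_rot'],o['opening'],o['contact_force'],o['effort'])
look(['brass_weight','steel_weight','black_weight'],name='w3')
```

```text
[ 0.1181 -0.0993  2.0186  0.0025  1.1731 -1.4666] [ 0.0005 -0.0081 -0.0077  0.0003  0.0052  0.0006] [0.501  0.1349 0.0572] [-0.0041  1.5221  0.0162] 0.019839295666933588 [ 0.0272 -0.5966  1.2538] [  0.0094 -29.2616 -33.6317   0.0074  -0.1551  -0.    ]
brass_weight 0.67 [0.4788 0.1341 0.0048]
steel_weight 0.68 [0.6094 0.1292 0.0046]
black_weight 0.79 [0.4843 0.0019 0.0029]
```

View pics/w3.png

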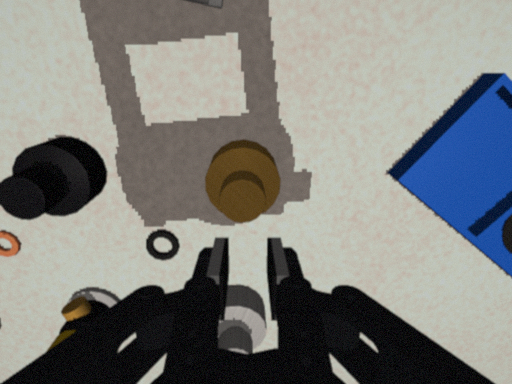

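```bash
cat >> h.py <<'E'
def need(x,y,z):
    o=ctrl.get_obs(); A=R.from_rotvec(o['tool_rot']); G=R.from_rotvec([0,np.pi/2,0])
    print('shift mm',A.inv().apply(np.array([x,y,z])-o['tool_pos'])*1e3,'turn deg',np.degrees((A.inv()*G).as_rotvec()))
E
python3 -c "
from h import *
need(.482,.132,.11)"
```

```text
shift mm [-54.4573  -2.1767 -15.9287] turn deg [ 0.7411  2.7077 -0.4365]
```

>>> arm_command:
  plan:
    - [[-0.018,0,0,0,0.9,0,0.06],[-0.018,0,0,0,0.9,0,0.06],[-0.018,0,-0.01,0,0.9,0,0.06],[0,0,-0.008,0,0,0,0.06],[0,0,0,0,0,0,0.06],[0,0,0,0,0,0,0.06]]

```text
t: 5.43
tool_pos: [0.4776, 0.1338, 0.1087]
tool_rot: [-0.005, 1.578, 0.015]
contact_force: [0.4, 0.8, 0.9]
opening: 0.0601
```

```bash
python3 -c "
from h import *
need(.482,.132,.036)"
```

```text
shift mm [72.6956 -2.3394  4.9391] turn deg [ 0.7399 -0.4085 -0.3845]
```

>>> arm_command:
  plan:
    - [[0.01,0,0.003,0.3,0,0,0.06],[0.01,0,0,0.3,0,0,0.06],[0.01,0,0,0,0,0,0.06],[0.01,-0.001,0,0,0,0,0.06],[0.01,-0.001,0,0,0,0,0.06],[0,0,0,0,0,0,0.06]]

```text
t: 5.93
tool_pos: [0.4765, 0.1315, 0.0473]
tool_rot: [0.003, 1.586, 0.005]
contact_force: [0.4, 0.4, -0.5]
opening: 0.06
```

```bash
python3 -c "
from h import *
need(.482,.132,.036)"
```

```text
shift mm [11.2118  0.4676  5.7229] turn deg [ 0.0736 -0.8985 -0.3139]
```

>>> arm_command:
  plan:
    - [[0.004,0,0.005,0,-0.8,0,0.06],[0.004,0,0,0,0,0,0.06],[0,0,0,0,0,0,0.06],[0,0,0,0,0,0,0.06]]

```text
t: 6.27
tool_pos: [0.4808, 0.1312, 0.0362]
tool_rot: [0.003, 1.574, 0.005]
contact_force: [-0.4, 1.2, 0.6]
opening: 0.0598
```

```bash
python3 -c "
from h import *
need(.482,.132,.036)
look(['brass_weight'],name='w4')"
```

```text
shift mm [0.2475 0.7692 1.227 ] turn deg [ 0.054  -0.212  -0.2945]
brass_weight 0.91 [0.4851 0.136  0.0033]
```

View pics/w4.png

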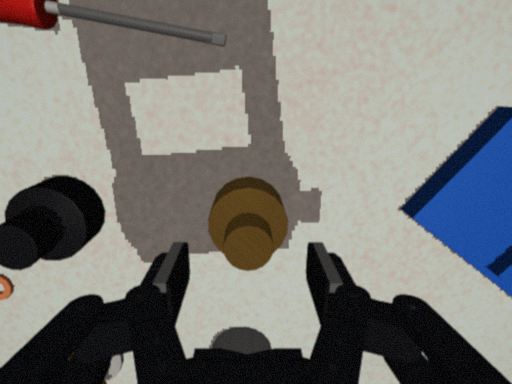

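The brass knob (248,247) sits between the fingertips and matches the projected grasp point, so I'm closing.

>>> arm_command:
  plan:
    - [[0,0,0,0,0,0,0.015],[0,0,0,0,0,0,0.015],[0,0,0,0,0,0,0.015],[0,0,0,0,0,0,0.015],[0,0,0,0,0,0,0.015],[-0.02,0,0,0,0,0,0.015],[-0.02,0,0,0,0,0,0.015],[-0.02,0,0,0,0,0,0.015],[-0.02,0,0,0,0,0,0.015],[-0.02,0,0,0,0,0,0.015],[0,0,0,0,0,0,0.015]]
  squeeze: 60

```text
t: 7.28
tool_pos: [0.4807, 0.1308, 0.1412]
tool_rot: [0.003, 1.575, 0.005]
contact_force: [1.2, 0.3, 1.0]
opening: 0.0149
```

```bash
python3 -c "
from h import *
need(.521,.371,.16)"
```

```text
shift mm [-17.6809 240.2888  40.5351] turn deg [ 0.0668 -0.214  -0.2955]
```

```bash
python3 -c "
from h import *
look(['brass_weight'],name='w5')"
```

```text
brass_weight 0.73 [0.4803 0.1359 0.0033]
```

View pics/w5.png

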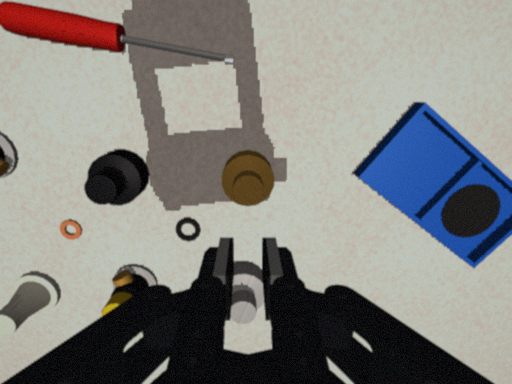

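The fingers closed on nothing and the brass weight hasn't moved. From the gap in pixels (119 px at 60 mm) the tips are about 154 mm from the camera, roughly 30 mm farther back than the stated TCP. I'll go down with the jaws wide, so they clear the disc in either case, and compare.

>>> arm_command:
  plan:
    - [[0,0,0,0,0,0,0.075],[0.013,0.001,0,0,0,0,0.075],[0.013,0.001,0,0,0,0,0.075],[0.013,0,0,0,0,0,0.075],[0.013,0,0,0,0,0,0.075],[0.013,0,0,0,0,0,0.075],[0.013,0,0,0,0,0,0.075],[0.013,0,0,0,0,0,0.075],[0,0,0,0,0,0,0.075],[0,0,0,0,0,0,0.075],[0,0,0,0,0,0,0.075]]

```text
t: 8.3
tool_pos: [0.4615, 0.1316, 0.0188]
tool_rot: [0.0, 1.613, 0.001]
contact_force: [0.6, -0.4, -0.5]
opening: 0.075
```

```bash
python3 -c "
from h import *
need(.482,.133,.02)"
```

```text
shift mm [-2.1024  1.4204 20.4226] turn deg [ 0.0484 -2.3914 -0.051 ]
```

>>> arm_command:
  plan:
    - [[-0.001,0.001,0.008,0,-0.8,0,0.075],[0,0,0.006,0,-0.8,0,0.075],[0,0,0.005,0,-0.7,0,0.075],[0,0,0,0,0,0,0.075],[0,0,0,0,0,0,0.075]]

```text
t: 8.72
tool_pos: [0.4846, 0.133, 0.0214]
tool_rot: [0.0, 1.564, 0.002]
contact_force: [0.5, 0.0, -0.6]
opening: 0.0752
```

```bash
python3 -c "
from h import *
need(.482,.133,.02)
look(['brass_weight'],name='w6')"
```

```text
shift mm [ 1.4254  0.0074 -2.6183] turn deg [ 0.0478  0.4139 -0.0836]
brass_weight 0.76 [ 0.4805  0.132  -0.0005]
brass_weight 0.3 [0.6119 0.1275 0.0026]
```

View pics/w6.png

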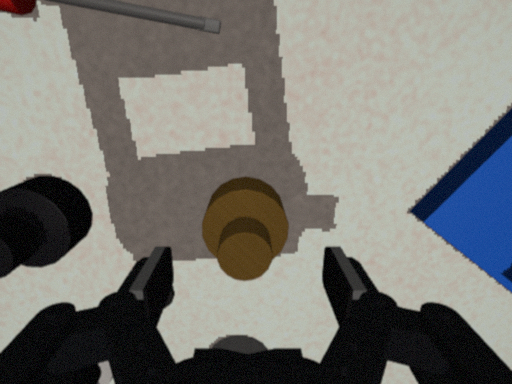

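>>> arm_command:
  plan:
    - [[0.005,0,-0.002,0,0.4,0,0.06],[0.005,0,0,0,0,0,0.06],[0,0,0,0,0,0,0.05],[0,0,0,0,0,0,0.015],[0,0,0,0,0,0,0.015],[0,0,0,0,0,0,0.015],[0,0,0,0,0,0,0.015],[0,0,0,0,0,0,0.015],[0,0,0,0,0,0,0.015]]
  squeeze: 60

```text
t: 9.57
tool_pos: [0.4821, 0.1327, 0.0106]
tool_rot: [0.0, 1.572, 0.001]
contact_force: [-0.5, -0.3, 0.4]
opening: 0.0255
```

```bash
python3 -c "
from h import *
need(.482,.133,.02)
o=ctrl.get_obs();print(o['opening'],o['contact_force'])
look(['brass_weight'],name='w7')"
```

```text
shift mm [-9.3736  0.3118 -0.108 ] turn deg [ 0.0504 -0.0514 -0.0575]
0.025463758712155192 [-0.549  -0.3231  0.3815]
brass_weight 0.85 [0.4827 0.1347 0.0019]
brass_weight 0.43 [0.4805 0.0012 0.0042]
```

Opening stopped at 25.5 mm, so the knob is held and the offset is confirmed: the real tips sit about 25–30 mm behind the reported TCP. Lifting.

>>> arm_command:
  plan:
    - [[-0.01,0,0,0,0,0,0.015],[-0.015,0,0,0,0,0,0.015],[-0.02,0,0,0,0,0,0.015],[-0.02,0,0,0,0,0,0.015],[-0.02,0,0,0,0,0,0.015],[-0.02,0,0,0,0,0,0.015],[-0.01,0,0,0,0,0,0.015],[0,0,0,0,0,0,0.015],[0,0,0,0,0,0,0.015]]

```text
t: 10.42
tool_pos: [0.4716, 0.1317, 0.1209]
tool_rot: [-0.002, 1.596, -0.0]
contact_force: [-0.8, -0.4, -6.0]
opening: 0.0261
```

```bash
python3 -c "
from h import *
need(.521,.371,.13)
o=ctrl.get_obs();print(o['opening'],o['contact_force'])
look(['brass_weight'],name='w8')"
```

```text
shift mm [-10.6818 239.2348  49.4454] turn deg [ 0.0655 -1.4356  0.0891]
0.02605019594867215 [-0.7933 -0.3579 -5.9737]
brass_weight 0.86 [0.4719 0.1331 0.1133]
```

View pics/w8.png

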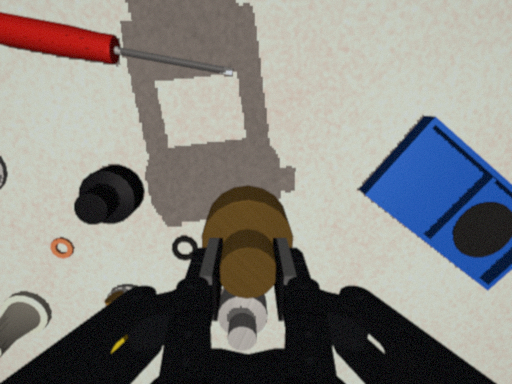

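Brass is held, with its underside about 11 mm below TCP z. Moving to the blue pad.

>>> arm_command:
  plan:
    - [[-0.002,0.02,0.006,0,-0.5,0,0.015],[-0.002,0.034,0.007,0,-0.5,0,0.015],[0,0.034,0.007,0,-0.4,0,0.015],[0,0.034,0.007,0,0,0,0.015],[0,0.034,0.007,0,0,0,0.015],[0,0.034,0.007,0,0,0,0.015],[0,0.03,0.007,0,0,0,0.015],[0,0.014,0.002,0,0,0,0.015],[0,0,0,0,0,0,0.015],[0,0,0,0,0,0,0.015]]

```text
t: 11.35
tool_pos: [0.5131, 0.3717, 0.0997]
tool_rot: [-0.01, 1.601, -0.014]
contact_force: [0.2, -0.1, -5.6]
opening: 0.0257
```

```bash
python3 -c "
from h import *
need(.521,.371,.05)
look(['blue_tray','brass_weight'])
get_image('top');print(tray('top','blue_tray'))"
```

```text
shift mm [49.4136  0.0221  9.4024] turn deg [-0.1489 -1.7106  0.8667]
blue_tray 0.77 [0.495  0.3406 0.0018]
  rect (0.9, array([0.4966, 0.3385]), (175.89244079589844, 92.52909088134766), 53.17884826660156)
brass_weight 0.69 [0.514  0.3732 0.0923]
(0.88, array([0.4946, 0.3352]), (182.35366821289062, 96.29408264160156), 53.82107925415039)
```

>>> arm_command:
  plan:
    - [[0.01,0,0.005,0,-0.9,0.4,0.015],[0.01,0,0.004,0,-0.8,0.4,0.015],[0.01,0,0,0,0,0,0.015],[0.01,0,0,0,0,0,0.015],[0,0,0,0,0,0,0.015],[0,0,0,0,0,0,0.015]]

```text
t: 12.15
tool_pos: [0.5251, 0.3676, 0.0631]
tool_rot: [0.01, 1.563, -0.006]
contact_force: [0.3, -0.1, -5.5]
opening: 0.0256
```

```bash
python3 -c "
from h import *
need(.521,.372,.019)"
```

```text
shift mm [44.0366  4.2008 -4.4519] turn deg [-0.5792  0.4197 -0.163 ]
```

>>> arm_command:
  plan:
    - [[0.01,0.002,-0.003,0,0.4,0,0.015],[0.01,0.002,-0.001,0,0,0,0.015],[0.01,0,0,0,0,0,0.015],[0,0,0,0,0,0,0.015],[0,0,0,0,0,0,0.015]]

```text
t: 12.57
tool_pos: [0.5209, 0.3726, 0.0305]
tool_rot: [0.01, 1.571, -0.005]
contact_force: [0.2, 0.3, -5.4]
opening: 0.0256
```

```bash
python3 -c "
from h import *
need(.521,.372,.018)"
```

```text
shift mm [12.5363 -0.6547  0.0634] turn deg [-0.5709 -0.0082 -0.1892]
```

>>> arm_command:
  plan:
    - [[0.004,0,0,0,0,0,0.015],[0.004,0,0,0,0,0,0.015],[0.003,0,0,0,0,0,0.015],[0.002,0,0,0,0,0,0.015],[0,0,0,0,0,0,0.015],[0,0,0,0,0,0,0.015]]

```text
t: 13.07
tool_pos: [0.5213, 0.373, 0.0165]
tool_rot: [0.01, 1.57, -0.005]
contact_force: [-0.0, 0.1, -6.2]
opening: 0.0258
```

>>> arm_command:
  plan:
    - [[0.001,0,0,0,0,0,0.015],[0,0,0,0,0,0,0.015],[0,0,0,0,0,0,0.03],[0,0,0,0,0,0,0.045],[0,0,0,0,0,0,0.06],[0,0,0,0,0,0,0.06],[-0.015,0,0,0,0,0,0.06],[-0.02,0,0,0,0,0,0.06],[-0.02,0,0,0,0,0,0.06],[-0.02,0,0,0,0,0,0.06],[-0.02,0,0,0,0,0,0.06],[0,0,0,0,0,0,0.06],[0,0,0,0,0,0,0.06]]

```text
t: 14.15
tool_pos: [0.5275, 0.376, 0.1311]
tool_rot: [0.018, 1.552, 0.003]
contact_force: [-0.1, -0.2, -1.3]
opening: 0.0601
```

```bash
python3 -c "
from h import *
look(['blue_tray','brass_weight','steel_weight'],name='w9')
need(.612,.128,.1)"
```

```text
blue_tray 0.61 [0.4971 0.3428 0.0008]
  rect (0.64, array([0.4966, 0.3396]), (176.25030517578125, 91.32669830322266), 53.14365768432617)
brass_weight 0.83 [0.522  0.3722 0.0056]
steel_weight 0.83 [0.6085 0.1265 0.004 ]
shift mm [  25.8199 -246.5651   88.1212] turn deg [-0.5584  0.767  -0.6136]
```

View pics/w9.png

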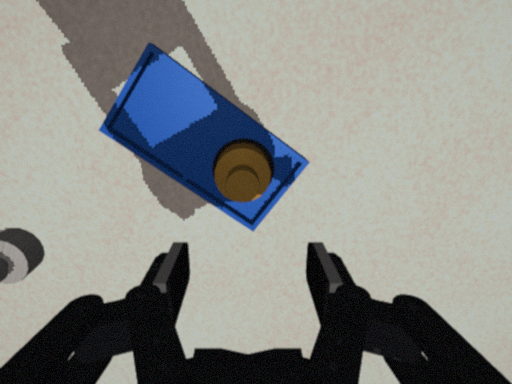

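Brass stands at the centre of the pad compartment (242,172). Next is the steel weight.

>>> arm_command:
  plan:
    - [[0,-0.02,0.008,0,0.4,0,0.06],[0,-0.034,0.011,0,0.4,-0.3,0.06],[0,-0.034,0.011,0,0,-0.3,0.06],[0,-0.034,0.011,0,0,0,0.06],[0,-0.034,0.011,0,0,0,0.06],[0,-0.034,0.011,0,0,0,0.06],[0,-0.03,0.011,0,0,0,0.06],[0,-0.02,0.008,0,0,0,0.06],[0.005,0,0,0,0,0,0.06],[0,0,0,0,0,0,0.06]]

```text
t: 15.23
tool_pos: [0.5998, 0.1232, 0.1043]
tool_rot: [0.0, 1.597, -0.009]
contact_force: [-1.2, 0.4, -0.8]
opening: 0.0604
```

```bash
python3 -c "
from h import *
look(['steel_weight','brass_weight'])
need(.611,.127,.05)"
```

```text
steel_weight 0.59 [0.612  0.1294 0.001 ]
shift mm [55.8356  2.2588 11.9075] turn deg [-0.1508 -1.3655  0.2903]
```

>>> arm_command:
  plan:
    - [[0.01,0.002,0.006,0,-0.7,0,0.06],[0.01,0.001,0.005,0,-0.6,0,0.06],[0.01,0,0,0,0,0,0.06],[0.01,0,0,0,0,0,0.06],[0.01,0,0,0,0,0,0.06],[0,0,0,0,0,0,0.06],[0,0,0,0,0,0,0.06]]

```text
t: 15.97
tool_pos: [0.6096, 0.1354, 0.0536]
tool_rot: [-0.009, 1.571, 0.003]
contact_force: [0.8, 0.6, -0.3]
opening: 0.0598
```

```bash
python3 -c "
from h import *
look(['steel_weight'])
need(.611,.1275,.008)"
```

```text
steel_weight 0.89 [0.6111 0.1307 0.0009]
steel_weight 0.42 [ 0.6116 -0.0054  0.0019]
shift mm [45.9619 -7.442   1.1552] turn deg [0.3995 0.0177 0.2146]
```

>>> arm_command:
  plan:
    - [[0.008,-0.004,0.001,0,0,0,0.06],[0.008,-0.002,0,0,0,0,0.06],[0.008,0,0,0,0,0,0.06],[0.005,0,0,0,0,0,0.06],[0,0,0,0,0,0,0.06],[0,0,0,0,0,0,0.06]]

```text
t: 16.57
tool_pos: [0.6123, 0.1277, 0.0236]
tool_rot: [-0.007, 1.568, 0.002]
contact_force: [-0.5, 0.3, 0.5]
opening: 0.06
```

```bash
python3 -c "
from h import *
look(['steel_weight'])
need(.611,.1285,.008)"
```

```text
steel_weight 0.56 [0.6086 0.1289 0.0018]
shift mm [15.878   0.763  -1.4289] turn deg [0.3468 0.1973 0.206 ]
```

>>> arm_command:
  plan:
    - [[0.005,0.001,-0.001,0,0,0,0.06],[0.005,0,-0.001,0,0,0,0.06],[0.004,0,0,0,0,0,0.06],[0,0,0,0,0,0,0.06],[0,0,0,0,0,0,0.015],[0,0,0,0,0,0,0.015],[0,0,0,0,0,0,0.015],[0,0,0,0,0,0,0.015],[0,0,0,0,0,0,0.015],[0,0,0,0,0,0,0.015]]
  squeeze: 60

```text
t: 17.5
tool_pos: [0.6111, 0.129, 0.0098]
tool_rot: [-0.008, 1.565, 0.002]
contact_force: [-0.3, -0.4, -0.9]
opening: 0.0262
```

>>> arm_command:
  plan:
    - [[-0.01,0,0,0,0,0,0.015],[-0.02,0,0,0,0,0,0.015],[-0.02,0,0,0,0,0,0.015],[-0.02,0,0,0,0,0,0.015],[-0.02,0,0,0,0,0,0.015],[-0.02,0,0,0,0,0,0.015],[-0.01,0,0,0,0,0,0.015],[0,0,0,0,0,0,0.015],[0,0,0,0,0,0,0.015]]

```text
t: 18.25
tool_pos: [0.6027, 0.1293, 0.1277]
tool_rot: [-0.009, 1.584, 0.002]
contact_force: [1.2, -0.4, -3.7]
opening: 0.0257
```

```bash
python3 -c "
from h import *
o=ctrl.get_obs(); print(o['opening'])
need(.5324,-.3145,.13)"
```

```text
0.025688260825421014
shift mm [   0.5664 -443.3554  -73.1942] turn deg [ 0.3748 -0.7477  0.2452]
```

>>> arm_command:
  plan:
    - [[0,-0.02,-0.004,0,-0.4,0,0.015],[0,-0.03,-0.006,0,-0.3,0,0.015],[0,-0.035,-0.006,0,0,0,0.015],[0,-0.035,-0.006,0,0,0,0.015],[0,-0.035,-0.006,0,0,0,0.015],[0,-0.035,-0.006,0,0,0,0.015],[0,-0.035,-0.006,0,0,0,0.015],[0,-0.035,-0.006,0,0,0,0.015],[0,-0.035,-0.006,0,0,0,0.015],[0,-0.035,-0.006,0,0,0,0.015],[0,-0.035,-0.006,0,0,0,0.015],[0,-0.025,-0.004,0,0,0,0.015],[0,-0.015,-0.003,0,0,0,0.015],[0,0,0,0,0,0,0.015],[0,0,0,0,0,0,0.015]]

```text
t: 19.5
tool_pos: [0.5159, -0.2879, 0.0988]
tool_rot: [0.002, 1.608, 0.018]
contact_force: [0.2, 0.4, -4.4]
opening: 0.0258
```

```bash
python3 -c "
from h import *
look(['grey_tray','steel_weight','red_valve','nozzle'],name='w10')
need(.5324,-.3145,.06)
get_image('top');print(tray('top','grey_tray'))"
```

```text
grey_tray 0.95 [ 0.4896 -0.3115 -0.0023]
  rect (0.58, array([ 0.4918, -0.3132]), (176.12445068359375, 90.52678680419922), 176.74612426757812)
steel_weight 0.87 [ 0.5138 -0.2854  0.0934]
red_valve 0.79 [ 0.4589 -0.1294 -0.0001]
nozzle 0.9 [ 0.6269 -0.1244 -0.0035]
nozzle 0.62 [ 0.4898 -0.3131 -0.0009]
shift mm [ 39.969  -28.3437  15.9298] turn deg [ 0.7833 -2.0096 -0.5935]
(0.6, array([ 0.4896, -0.3054]), (179.30418395996094, 87.95840454101562), 174.64606475830078)
```

View pics/w10.png

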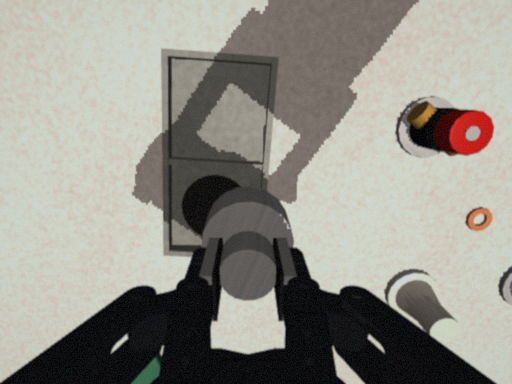

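The steel weight is held upright and the grey pad is just to its left at (213,207). The tray is at about (0.4905,-0.312), yaw -3.4°, so I'm moving over the pad and lowering.

>>> arm_command:
  plan:
    - [[0.005,-0.012,0.008,0,-0.8,0,0.015],[0.005,-0.012,0.006,0,-0.6,0,0.015],[0.005,-0.003,0,0,-0.5,0,0.015],[0.005,0,0,0,0,0,0.015],[0.005,0,0,0,0,0,0.015],[0.005,0,0,0,0,0,0.015],[0,0,0,0,0,0,0.015],[0,0,0,0,0,0,0.015]]

```text
t: 20.57
tool_pos: [0.5324, -0.3122, 0.0682]
tool_rot: [-0.004, 1.572, 0.022]
contact_force: [0.2, 0.5, -4.7]
opening: 0.0259
```

```bash
python3 -c "
from h import *
need(.533,-.3145,.017)"
```

```text
shift mm [51.1731 -2.8561  0.5831] turn deg [ 0.9383 -0.0469 -0.6608]
```

>>> arm_command:
  plan:
    - [[0.008,-0.001,0,0.4,0,-0.3,0.015],[0.008,-0.001,0,0.4,0,-0.3,0.015],[0.008,0,0,0,0,0,0.015],[0.008,0,0,0,0,0,0.015],[0.004,0,0,0,0,0,0.015],[0,0,0,0,0,0,0.015],[0,0,0,0,0,0,0.015]]

```text
t: 21.15
tool_pos: [0.5319, -0.3131, 0.0275]
tool_rot: [-0.0, 1.573, 0.002]
contact_force: [0.3, 0.7, -4.1]
opening: 0.026
```

```bash
python3 -c "
from h import *
need(.533,-.3145,.0155)"
```

```text
shift mm [12.0002 -1.4581  1.141 ] turn deg [ 0.0959 -0.1236 -0.0645]
```

>>> arm_command:
  plan:
    - [[0.004,-0.001,0.001,0,0,0,0.015],[0.003,0,0,0,0,0,0.015],[0.003,0,0,0,0,0,0.015],[0.001,0,0,0,0,0,0.015],[0,0,0,0,0,0,0.015],[0,0,0,0,0,0,0.015]]

```text
t: 21.65
tool_pos: [0.5338, -0.3149, 0.0164]
tool_rot: [-0.001, 1.571, 0.001]
contact_force: [0.5, 1.1, -4.5]
opening: 0.0257
```

>>> arm_command:
  plan:
    - [[0,0,0,0,0,0,0.03],[0,0,0,0,0,0,0.045],[0,0,0,0,0,0,0.06],[0,0,0,0,0,0,0.06],[-0.015,0,0,0,0,0,0.06],[-0.02,0,0,0,0,0,0.06],[-0.02,0,0,0,0,0,0.06],[-0.02,0,0,0,0,0,0.06],[0,0,0,0,0,0,0.06],[0,0,0,0,0,0,0.06]]

```text
t: 22.48
tool_pos: [0.5378, -0.3179, 0.1019]
tool_rot: [-0.007, 1.561, -0.005]
contact_force: [-0.1, 1.1, -1.1]
opening: 0.06
```

```bash
python3 -c "
from h import *
look(['grey_tray','steel_weight','nozzle','red_valve'])
need(.628,-.122,.1)"
```

```text
grey_tray 0.67 [ 0.4906 -0.3128 -0.0007]
  rect (0.83, array([ 0.4912, -0.3139]), (176.95175170898438, 91.76112365722656), 176.72340393066406)
steel_weight 0.89 [ 0.5317 -0.3176  0.0098]
nozzle 0.88 [ 0.6246 -0.124  -0.003 ]
red_valve 0.65 [ 0.4623 -0.1302  0.0026]
shift mm [ -1.1585 194.8087  91.7418] turn deg [0.0852 0.3409 0.286 ]
```

Steel is placed. Next is the nozzle.

>>> arm_command:
  plan:
    - [[0,0.018,0.01,0,0.3,0,0.06],[0,0.03,0.014,0,0,0.3,0.06],[0,0.033,0.015,0,0,0,0.06],[0,0.033,0.015,0,0,0,0.06],[0,0.033,0.015,0,0,0,0.06],[0,0.025,0.012,0,0,0,0.06],[0,0.01,0.006,0,0,0,0.06],[0,0,0,0,0,0,0.06],[0,0,0,0,0,0,0.06]]

```text
t: 23.53
tool_pos: [0.6217, -0.1277, 0.0889]
tool_rot: [0.006, 1.584, 0.001]
contact_force: [0.5, -0.6, 0.2]
opening: 0.0597
```

```bash
python3 -c "
from h import *
look(['nozzle','red_valve'])
need(.627,-.122,.05)"
```

```text
nozzle 0.76 [ 0.6266 -0.1215 -0.0024]
shift mm [39.3095  6.9223  5.9124] turn deg [-0.3224 -0.7173 -0.2788]
```

>>> arm_command:
  plan:
    - [[0.008,0.004,0.004,0,-0.7,0,0.06],[0.008,0.002,0.001,0,0,0,0.06],[0.008,0,0,0,0,0,0.06],[0.008,0,0,0,0,0,0.06],[0.006,0,0,0,0,0,0.06],[0,0,0,0,0,0,0.06],[0,0,0,0,0,0,0.06]]

```text
t: 24.27
tool_pos: [0.6244, -0.1299, 0.0484]
tool_rot: [0.014, 1.572, -0.009]
contact_force: [0.5, -0.1, -0.1]
opening: 0.0599
```

```bash
python3 -c "
from h import *
look(['nozzle'])
need(.627,-.122,.01)"
```

```text
nozzle 0.6 [ 0.6269 -0.1221 -0.0014]
shift mm [38.7718  7.6829  2.3554] turn deg [-0.8236 -0.0484 -0.1822]
```

>>> arm_command:
  plan:
    - [[0,0.004,0.001,0,0,0,0.06],[0,0.004,0.001,0,0,0,0.06],[0.006,0,0,0,0,0,0.06],[0.006,0,0,0,0,0,0.06],[0.006,0,0,0,0,0,0.06],[0.004,0,0,0,0,0,0.06],[0,0,0,0,0,0,0.06],[0,0,0,0,0,0,0.06]]

```text
t: 25.03
tool_pos: [0.6282, -0.1205, 0.0261]
tool_rot: [0.012, 1.569, -0.008]
contact_force: [0.1, -0.0, -0.4]
opening: 0.0602
```

```bash
python3 -c "
from h import *
need(.627,-.122,.01)"
```

```text
shift mm [16.0814 -1.5969 -1.2385] turn deg [-0.7523  0.1087 -0.1369]
```

>>> arm_command:
  plan:
    - [[0.005,-0.001,-0.001,0,0,0,0.06],[0.005,0,0,0,0,0,0.06],[0.004,0,0,0,0,0,0.06],[0,0,0,0,0,0,0.06],[0,0,0,0,0,0,0.015],[0,0,0,0,0,0,0.015],[0,0,0,0,0,0,0.015],[0,0,0,0,0,0,0.015],[0,0,0,0,0,0,0.015],[0,0,0,0,0,0,0.015]]
  squeeze: 50

```text
t: 25.87
tool_pos: [0.627, -0.1218, 0.0104]
tool_rot: [0.013, 1.569, -0.009]
contact_force: [-0.3, 1.1, -0.3]
opening: 0.0238
```

>>> arm_command:
  plan:
    - [[-0.01,0,0,0,0,0,0.015],[-0.02,0,0,0,0,0,0.015],[-0.02,0,0,0,0,0,0.015],[-0.02,0,0,0,0,0,0.015],[-0.02,0,0,0,0,0,0.015],[-0.02,0,0,0,0,0,0.015],[0,0,0,0,0,0,0.015],[0,0,0,0,0,0,0.015]]

```text
t: 26.53
tool_pos: [0.6245, -0.1214, 0.1258]
tool_rot: [0.014, 1.574, -0.008]
contact_force: [-0.6, 0.2, -1.6]
opening: 0.0239
```

```bash
python3 -c "
from h import *
o=ctrl.get_obs(); print(o['opening'])
need(.4484,-.310,.12)"
```

```text
0.023873002040356094
shift mm [   5.6733 -191.0137 -173.5057] turn deg [-0.7738 -0.1817 -0.2167]
```

>>> arm_command:
  plan:
    - [[0,-0.015,-0.015,0,0,0,0.015],[0,-0.025,-0.024,-0.4,0,0,0.015],[0,-0.028,-0.025,-0.4,0,0,0.015],[0,-0.028,-0.025,0,0,0,0.015],[0,-0.028,-0.025,0,0,0,0.015],[0,-0.028,-0.025,0,0,0,0.015],[0,-0.025,-0.022,0,0,0,0.015],[0,-0.015,-0.013,0,0,0,0.015],[0,0,0,0,0,0,0.015],[0,0,0,0,0,0,0.015]]

```text
t: 27.37
tool_pos: [0.4377, -0.3152, 0.1123]
tool_rot: [0.007, 1.586, 0.015]
contact_force: [0.4, 0.8, -1.6]
opening: 0.0238
```

```bash
python3 -c "
from h import *
look(['grey_tray','nozzle','steel_weight'])
need(.4484,-.310,.06)"
```

```text
rect (0.94, array([ 0.452 , -0.3109]), (102.03218841552734, 91.83873748779297), 177.7245864868164)
nozzle 0.57 [ 0.4354 -0.32    0.1024]
shift mm [53.4713  3.5826  9.4878] turn deg [ 0.5282 -0.7738 -0.7159]
```

>>> arm_command:
  plan:
    - [[0.008,0.002,0.005,0,-0.7,0,0.015],[0.008,0.001,0.004,0.4,0,-0.5,0.015],[0.008,0,0,0,0,0,0.015],[0.008,0,0,0,0,0,0.015],[0.008,0,0,0,0,0,0.015],[0,0,0,0,0,0,0.015],[0,0,0,0,0,0,0.015]]

```text
t: 28.2
tool_pos: [0.4514, -0.3071, 0.0679]
tool_rot: [-0.002, 1.572, 0.01]
contact_force: [0.6, 0.5, -0.5]
opening: 0.0234
```

```bash
python3 -c "
from h import *
need(.4484,-.310,.0165)"
```

```text
shift mm [51.4135 -3.1548 -3.0142] turn deg [ 0.4341 -0.0578 -0.2635]
```

>>> arm_command:
  plan:
    - [[0.008,-0.001,-0.001,0,0,0,0.015],[0.008,-0.001,-0.001,0,0,0,0.015],[0.008,0,0,0,0,0,0.015],[0.008,0,0,0,0,0,0.015],[0.005,0,0,0,0,0,0.015],[0,0,0,0,0,0,0.015],[0,0,0,0,0,0,0.015]]

```text
t: 28.78
tool_pos: [0.4486, -0.3096, 0.0266]
tool_rot: [-0.001, 1.572, 0.009]
contact_force: [0.0, -0.6, -1.4]
opening: 0.0236
```

```bash
python3 -c "
from h import *
need(.4484,-.310,.0165)"
```

```text
shift mm [10.0607 -0.4513 -0.2068] turn deg [ 0.3629 -0.0854 -0.2783]
```

>>> arm_command:
  plan:
    - [[0.003,0,0,0,0,0,0.015],[0.003,0,0,0,0,0,0.015],[0.003,0,0,0,0,0,0.015],[0,0,0,0,0,0,0.015],[0,0,0,0,0,0,0.015]]

```text
t: 29.2
tool_pos: [0.4494, -0.3102, 0.0177]
tool_rot: [-0.002, 1.571, 0.008]
contact_force: [-0.1, -0.0, -1.0]
opening: 0.0237
```

>>> arm_command:
  plan:
    - [[0,0,0,0,0,0,0.03],[0,0,0,0,0,0,0.045],[0,0,0,0,0,0,0.06],[0,0,0,0,0,0,0.06],[-0.015,0,0,0,0,0,0.06],[-0.02,0,0,0,0,0,0.06],[-0.02,0,0,0,0,0,0.06],[-0.02,0,0,0,0,0,0.06],[0,0,0,0,0,0,0.06],[0,0,0,0,0,0,0.06]]

```text
t: 30.03
tool_pos: [0.4501, -0.311, 0.0973]
tool_rot: [-0.004, 1.569, 0.007]
contact_force: [-0.2, 0.1, 0.1]
opening: 0.0596
```

```bash
python3 -c "
from h import *
look(['grey_tray','nozzle','steel_weight','red_valve'],name='w11')
need(.461,-.130,.1)"
```

```text
grey_tray 0.92 [ 0.4905 -0.3111 -0.0011]
  rect None
nozzle 0.9 [ 0.447  -0.3114  0.0035]
steel_weight 0.78 [ 0.5323 -0.3156  0.0077]
red_valve 0.56 [ 0.4587 -0.1307  0.0014]
shift mm [ -3.9524 180.0438  13.0952] turn deg [ 0.3716 -0.0654 -0.2624]
```

View pics/w11.png

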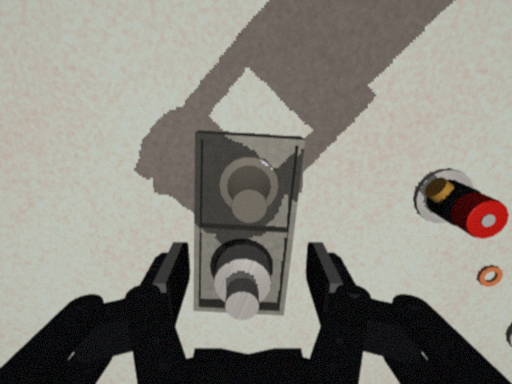

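The nozzle (249,186) and steel weight (240,285) both stand centred in the grey tray. Last is the red valve.

>>> arm_command:
  plan:
    - [[0,0.018,0.001,0,0,0,0.06],[0,0.03,0.002,0,0,0,0.06],[0,0.032,0.002,0,0,0,0.06],[0,0.032,0.002,0,0,0,0.06],[0,0.032,0.002,0,0,0,0.06],[0,0.022,0.001,0,0,0,0.06],[0,0.008,0,0,0,0,0.06],[0,0,0,0,0,0,0.06],[0,0,0,0,0,0,0.06]]

```text
t: 31.08
tool_pos: [0.4541, -0.1288, 0.0884]
tool_rot: [0.005, 1.582, 0.01]
contact_force: [-0.2, -0.3, -0.1]
opening: 0.0599
```

```bash
python3 -c "
from h import *
look(['red_valve'])
need(.461,-.130,.05)"
```

```text
red_valve 0.82 [ 0.4594 -0.1274  0.0014]
shift mm [38.4789 -0.8531  7.215 ] turn deg [ 0.0827 -0.6542 -0.5627]
```

>>> arm_command:
  plan:
    - [[0.008,0,0.004,0,-0.6,-0.4,0.06],[0.008,0,0.002,0,0,0,0.06],[0.008,0,0,0,0,0,0.06],[0.008,0,0,0,0,0,0.06],[0.006,0,0,0,0,0,0.06],[0,0,0,0,0,0,0.06],[0,0,0,0,0,0,0.06]]

```text
t: 31.77
tool_pos: [0.4602, -0.135, 0.0473]
tool_rot: [0.006, 1.573, -0.003]
contact_force: [-0.3, 0.8, 0.4]
opening: 0.06
```

```bash
python3 -c "
from h import *
look(['red_valve'])
need(.460,-.129,.01)"
```

```text
red_valve 0.93 [ 0.461  -0.1285  0.0013]
shift mm [37.6549  5.8729 -0.3373] turn deg [-0.3506 -0.0964 -0.1002]
```

>>> arm_command:
  plan:
    - [[0,0.003,0,0,0,0,0.06],[0,0.003,0,0,0,0,0.06],[0.006,0,0,0,0,0,0.06],[0.006,0,0,0,0,0,0.06],[0.006,0,0,0,0,0,0.06],[0.004,0,0,0,0,0,0.06],[0,0,0,0,0,0,0.06],[0,0,0,0,0,0,0.06]]

```text
t: 32.53
tool_pos: [0.4615, -0.1282, 0.0248]
tool_rot: [0.004, 1.57, -0.003]
contact_force: [-0.2, 0.0, 0.6]
opening: 0.0598
```

```bash
python3 -c "
from h import *
need(.460,-.129,.01)"
```

```text
shift mm [14.7998 -0.834  -1.4675] turn deg [-0.2871  0.0595 -0.0343]
```

>>> arm_command:
  plan:
    - [[0.005,-0.001,-0.001,0,0,0,0.06],[0.005,0,0,0,0,0,0.06],[0.003,0,0,0,0,0,0.06],[0,0,0,0,0,0,0.06],[0,0,0,0,0,0,0.015],[0,0,0,0,0,0,0.015],[0,0,0,0,0,0,0.015],[0,0,0,0,0,0,0.015],[0,0,0,0,0,0,0.015],[0,0,0,0,0,0,0.015]]
  squeeze: 50

```text
t: 33.37
tool_pos: [0.4604, -0.1295, 0.0104]
tool_rot: [0.005, 1.57, -0.004]
contact_force: [-0.6, -0.6, -0.4]
opening: 0.0304
```

>>> arm_command:
  plan:
    - [[-0.01,0,0,0,0,0,0.015],[-0.02,0,0,0,0,0,0.015],[-0.02,0,0,0,0,0,0.015],[-0.02,0,0,0,0,0,0.015],[-0.02,0,0,0,0,0,0.015],[-0.02,0,0,0,0,0,0.015],[-0.01,0,0,0,0,0,0.015],[0,0,0,0,0,0,0.015],[0,0,0,0,0,0,0.015]]

```text
t: 34.12
tool_pos: [0.4576, -0.1282, 0.1371]
tool_rot: [0.006, 1.574, -0.002]
contact_force: [0.1, -0.2, -1.9]
opening: 0.0303
```

```bash
python3 -c "
from h import *
look(['red_valve'])
need(.471,.304,.13)"
```

```text
red_valve 0.77 [ 0.4582 -0.1281  0.1271]
shift mm [  7.4344 432.0172  11.6637] turn deg [-0.2999 -0.2952 -0.2038]
```

>>> arm_command:
  plan:
    - [[0,0.02,0,0,0,0,0.015],[0,0.03,0.001,0,0,0,0.015],[0,0.035,0.001,0,0,0,0.015],[0,0.035,0.001,0,0,0,0.015],[0,0.035,0.001,0,0,0,0.015],[0,0.035,0.001,0,0,0,0.015],[0,0.035,0.001,0,0,0,0.015],[0,0.035,0.001,0,0,0,0.015],[0,0.035,0.001,0,0,0,0.015],[0,0.035,0.001,0,0,0,0.015],[0,0.035,0.001,0,0,0,0.015],[0,0.027,0.001,0,0,0,0.015],[0,0.015,0,0,0,0,0.015],[0,0,0,0,0,0,0.015],[0,0,0,0,0,0,0.015]]

```text
t: 35.47
tool_pos: [0.4561, 0.2955, 0.1096]
tool_rot: [0.005, 1.617, -0.011]
contact_force: [-0.3, -0.4, -1.3]
opening: 0.03
```

```bash
python3 -c "
from h import *
look(['blue_tray','red_valve','brass_weight'])
need(.471,.304,.06)"
```

```text
blue_tray 0.9 [0.4966 0.3389 0.0013]
  rect (0.57, array([0.4967, 0.3391]), (178.34677124023438, 91.42262268066406), 53.45994186401367)
red_valve 0.66 [0.4558 0.2974 0.1006]
brass_weight 0.72 [0.521  0.3749 0.0047]
shift mm [50.6471  9.9516 15.6715] turn deg [-0.7618 -2.4977  0.1037]
```

>>> arm_command:
  plan:
    - [[0,0.005,0.007,0,-0.8,0,0.015],[0,0.004,0.005,0,-0.8,0,0.015],[0.008,0,0.002,0,-0.8,0,0.015],[0.008,0,0,0,0,0,0.015],[0.008,0,0,0,0,0,0.015],[0.008,0,0,0,0,0,0.015],[0,0,0,0,0,0,0.015],[0,0,0,0,0,0,0.015]]

```text
t: 36.38
tool_pos: [0.4757, 0.3018, 0.0781]
tool_rot: [0.014, 1.565, -0.015]
contact_force: [0.6, 0.3, -0.8]
opening: 0.0299
```

```bash
python3 -c "
from h import *
need(.471,.304,.0165)"
```

```text
shift mm [61.5266  2.1812 -5.1593] turn deg [-1.0838  0.3501  0.0367]
```

>>> arm_command:
  plan:
    - [[0.009,0.001,-0.003,0,0.3,0,0.015],[0.009,0.001,-0.002,0,0,0,0.015],[0.009,0,0,0,0,0,0.015],[0.009,0,0,0,0,0,0.015],[0.006,0,0,0,0,0,0.015],[0,0,0,0,0,0,0.015],[0,0,0,0,0,0,0.015]]

```text
t: 36.97
tool_pos: [0.4696, 0.3039, 0.0306]
tool_rot: [0.014, 1.572, -0.016]
contact_force: [-0.4, -0.2, -1.6]
opening: 0.0307
```

```bash
python3 -c "
from h import *
need(.471,.304,.0165)"
```

```text
shift mm [14.1243  0.1764  1.4465] turn deg [-1.0776 -0.0793  0.0739]
```

>>> arm_command:
  plan:
    - [[0.004,0,0.001,0,0,0,0.015],[0.004,0,0,0,0,0,0.015],[0.003,0,0,0,0,0,0.015],[0.002,0,0,0,0,0,0.015],[0,0,0,0,0,0,0.015],[0,0,0,0,0,0,0.015]]

```text
t: 37.47
tool_pos: [0.4718, 0.3042, 0.0174]
tool_rot: [0.015, 1.57, -0.015]
contact_force: [-0.0, 0.7, -0.9]
opening: 0.0304
```

>>> arm_command:
  plan:
    - [[0,0,0,0,0,0,0.03],[0,0,0,0,0,0,0.045],[0,0,0,0,0,0,0.06],[0,0,0,0,0,0,0.06],[-0.015,0,0,0,0,0,0.06],[-0.02,0,0,0,0,0,0.06],[-0.02,0,0,0,0,0,0.06],[-0.02,0,0,0,0,0,0.06],[-0.02,0,0,0,0,0,0.06],[0,0,0,0,0,0,0.06],[0,0,0,0,0,0,0.06]]

```text
t: 38.38
tool_pos: [0.4731, 0.305, 0.1194]
tool_rot: [0.016, 1.566, -0.014]
contact_force: [-0.1, -1.2, 0.2]
opening: 0.0601
```

Run:
```python
from h import *
look(['blue_tray','red_valve','brass_weight'],name='w12')
P={}
for cam in ['top','scene']:
    print(cam); look(['grey_tray','steel_weight','nozzle','black_weight','yellow_valve'],cam,'end_'+cam)
```

```text
blue_tray 0.76 [ 0.4935  0.3422 -0.002 ]
  rect (0.75, array([0.4964, 0.3389]), (176.302734375, 92.54277038574219), 53.001625061035156)
red_valve 0.91 [0.4715 0.3066 0.0077]
brass_weight 0.55 [0.5219 0.3763 0.0077]
top
  rect (0.87, array([ 0.4889, -0.3124]), (178.14349365234375, 99.4697036743164), 175.54151916503906)
steel_weight 0.62 [ 0.534  -0.319   0.0044]
steel_weight 0.34 [0.4744 0.3091 0.0026]
black_weight 0.83 [0.4799 0.0057 0.0005]
yellow_valve 0.71 [ 0.6143 -0.0014  0.0002]
scene
grey_tray 0.88 [ 0.491  -0.3199 -0.0029]
  rect (0.59, array([ 0.4972, -0.3072]), (182.07220458984375, 103.13018035888672), 176.50209045410156)
steel_weight 0.8 [ 0.5417 -0.3157  0.0024]
black_weight 0.96 [ 0.4819 -0.0005 -0.0009]
yellow_valve 0.77 [ 0.6125 -0.0019 -0.0004]
```

View pics/w12.png

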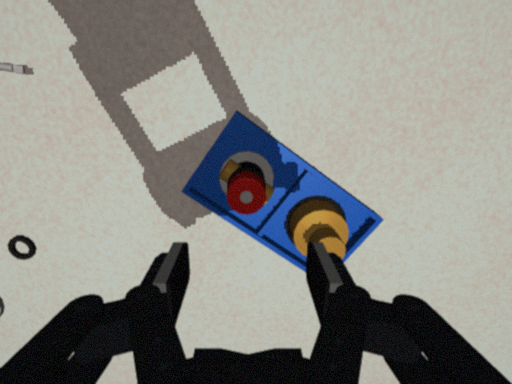

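View pics/end_scene.png

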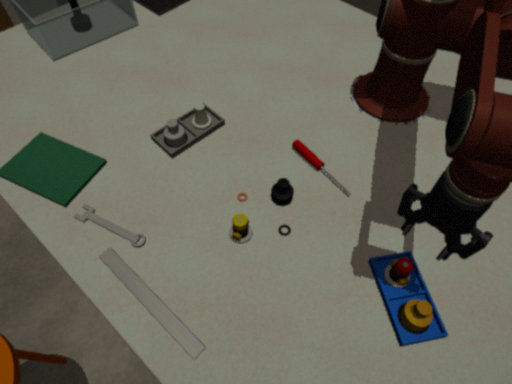

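The wrist view shows the red valve (245,185) and brass weight (320,232) upright in the blue tray. The scene view shows both kits filled, the spares in place and the gripper clear, so I'm handing in.

```bash
python3 -c "
from station import *
print(finish_job())"
```

```text
the job is handed in; nothing more can be done
None
```

Both kits are made up and the job is handed in at about 38 s on the robot's clock; no verdict was reported.

- **Blue tray:** the brass weight stands on the pad and the red-knobbed valve in the bare compartment.
- **Grey tray:** the steel weight stands on the pad and the white nozzle in the bare compartment.

**Last checks:** the final wrist and scene pictures show all four parts upright and the gripper clear. The wrist camera put each part within about 5 mm of its compartment centre. The black weight and yellow valve read within about 4 mm of where they started, which is within measurement error.

**What failed or disagreed:**
- **Missed grasps:** my first two attempts on the brass weight closed on nothing and did not move it. The fingertips appeared to sit about 25–30 mm farther back than the reported TCP. I grasped with the TCP near z = 10 mm from then on, and all four parts held.
- **Scene camera:** its final reading of the steel weight was about 9 mm in x from where the wrist and top cameras put it. That is still inside the 16 mm limit.
- **Undetected items:** in the last frames the top camera found neither the nozzle nor the grey tray's origin, and the scene camera did not find the nozzle. The wrist camera had confirmed the nozzle just after placing it, and it shows in the final scene picture.

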